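# Lay the next click-floor block of a sample floor

### The job

Start the next course of the floor sample: take the loose oak block, angle its tongue into the groove at the right-hand end of the laid course, then lower it flat so that the joint locks, with no gap, flush, and its sides in line with the right-hand block. The laid course floats: feel for it and press the tongue home only gently, so that you do not shove the course and spoil its expansion gap at the batten. Leave the other things on the bench alone.

Things in the scene. Friction and masses are not known exactly. Their poses are not given: they have to be found in the camera images.
- base: Lay-up base of a floor sample, fixed to the bench: plywood sheet 340 (x) x 226 (y) x 12 mm, on it 2 mm of cork (its top at z = 14 mm) and a pale start batten along the far edge. Origin: centre of the sheet's underside; z up, x away from the robot, across the courses, y to the left. On the cork, short of the batten, lies the first course.
- batten_face (a point): Foot of the batten's near face, at its middle, on the cork; axes as the base. The course (judged as body course): three oak blocks joined side by side (middle one darker), in all 98 (x) x 186 (y) x 22 mm, centred in y. It floats, held square: it can only slide along x, and does when pushed with over about 8 N. Its gap to the batten, 3 to 33 mm, is not measured: find it by eye or feel.
- right_row (a point): Point on the cork on the centre line of the right-hand block of the course (y = -62 mm in the base), 18 + 98 mm before the batten: the joint line (near edge of the course's face) lies within 15 mm in x of it. Axes as the base. The course's near edge is grooved along its whole length; the numbers of its profile are at the points shoulder, tongue_tip and heel.
- block: The loose oak floor block, 150 (x) x 62 (y) x 22 (z) mm, 0.13 to 0.22 kg, wear layer up. Origin: centre of the underside of the 150 x 62 mm face; z up, x points to its tongue. Grip it across its 62 mm width near the middle. The tongue goes in only with the block's other end raised by 15 to 25 degrees, moving down along the block's own slope.
- shoulder (a point): Middle of the upper edge of the block's shoulder: x = 75, z = 22 mm in the block. Home, it meets the upper edge of the course's upper lip. The lip's front is the joint line, upright, from 14 to 22 mm above the cork. Tilted 20 degrees with these edges together, the tongue has about 1 mm of room below and 2 mm above; turn the block down about this edge.
- tongue_tip (a point): Middle of the tip of the block's tongue, 10 mm beyond the shoulder (x = 85, z = 10.75 mm in the block). The tip is 2.5 mm thick (z = 9.5 to 12), the root of the tongue z = 6.4 to 13; it is as wide as the block. The groove is 12 mm deep, from 6 to 14 mm above the cork.
- heel (a point): Lower rear edge of the tongue's heel (x = 66, z = 8 to 6.4, bevelled mm in the block). Behind it a recess (x = 59 to 66, up to z = 10.5) drops over the locking ridge. Ridge: on the 6 mm thick lower lip, which reaches 15 mm out from the joint line; 10 to 14.5 mm out, its top 9 mm above the cork. Locked, it has about 2 mm of play. A block more than 2 mm short of home comes to lie on the ridge.
- pliers: The red-handled pliers, a bystander; origin at the centre of its underside.
- sanding_block: The sanding block, a bystander; origin at the centre of its underside.
- hammer: The claw hammer, a bystander; origin at the centre of its underside.
- tape_measure: The tape measure, a bystander; origin at the centre of its underside.
- try_square: The try square, a bystander; origin at the centre of its underside.
There are look-alikes about, which are no part of the job. Leave any blue look-alike of the block alone.

How it is judged:
On the way:
1. the tongue (block_c2) is in the groove, under the lip (course_c0) of the right-hand block, while the block is still tilted (more than 6 degrees) (angle between block's own z axis and vertical above 0.105 rad and distance between block_c2 and course_c0 below 0.0165 m and z of block_c2 in the frame of base below 0.0275 m), for 0.1 s.
At the end, for the whole second after the job is handed in: The block lies flat (0.9 degree), flush with the course (1.3 mm), its tongue locked in the groove with at most 1.5 mm gap at the joint line, sides within 5 mm of the right-hand block's and parallel within 2 degrees, released, at rest (x of shoulder in the frame of course above -0.0015 m and angle between block's own z axis and vertical below 0.015 rad and angle between the x axis of block and the x axis of base, either way round below 0.035 rad and z of block in the frame of base between 0.0127 and 0.0153 m and y of block in the frame of base between -0.067 and -0.057 m and linear speed of block below 0.01 m/s); the robot touches nothing.
It fails at once if the laid course (course_c5) is shoved more than 2 mm along the base (distance of course_c5 from where it was at the start of the episode above 0.002 m).
It fails at once if the block is forced against the laid course or the base with more than 40 N (contact force between block and base above 40 N).
It fails at once if another thing on the bench is moved more than 2 cm (distance of any of pliers, sanding_block, hammer, tape_measure, try_square from where it was at the start of the episode above 0.02 m).
It also fails if it takes over 54 s, if anything falls off the work surface, if the arm or the gripper's body presses on something with over 40 N, if the wrist force passes 120 N, or if a joint passes its speed limit or range.

### The arm

A 6-joint arm with a two-finger parallel gripper is mounted at the origin on a cart in front of the work surface, level with it; the furniture and walls round the work are solid. World frame = base frame: x ahead of the robot, y to its left, z up, the work surface at z = 0. Lengths are in m, angles in rad, forces in N, time in s.
With the tool pointing down it reaches from about 0.325 to 0.85 m from the base axis. Payload 15.5 kg.
Tool frame: the origin (TCP) lies on the centre line of the jaws, within the pads' length; the fingertips stand 11 mm ahead of it and the grasp point (between the pads) lies 8 mm behind it; z points along the fingers, y is the line along which they close (so a half turn about z gives the same grasp; the last joint's range is limited). The gripper opens to 91 mm and grips with 3 to 60 N. Pads are 32 mm wide; open, the fingers measure 118 mm over their backs; the gripper's body (76 mm by 178 mm) begins 60 mm behind the grasp point.
Start: joints at [-1.312, 0.494, 1.345, -0, 1.302, -0.096], TCP at [0.217, -0.586, 0.225] pointing down, gripper open.
Joint ranges: [-2.91, 2.91], [-0.82, 2.16], [0.22, 2.67], [-1.22, 4.37], [0.12, 2.79], [-3.08, 3.08]. Speed limits (rad/s): [1.89, 1.89, 2.57, 3.01, 3.01, 3.01].

### API

Orientations are given as a 3x3 rotation matrix whose columns are the frame's x, y, z axes.
In Python, from plant import * gives the robot as it stands.
- The arm moves only by the tool drive_tool, never from a script. Its argument "moves" is a list of rows, each an object with "gripper": the finger opening in m, from 0 to 0.0912; "offset": the shift along the tool's x, y, z in m, a list of three; "yaw": the turn about the tool's z in degrees. A call has 1 to 20 rows; each row shifts and turns the commanded pose from where the row before left it, along the tool's axes as they then stand; what a row does not reach is not made up. A row lasts 1/8 s, in which the tool goes at most 62.5 mm and 10.7 degrees, less where a joint would pass 70% of its speed; a pose out of reach is approached as far as the arm can. A call with a gripper value outside its range is refused whole. The fingers move at their own pace and stop on an object; "newtons" is the grip in N (left out, the last holds). Time passes only in rows, so rows that do not move let the fingers close. It gives the time, the measured TCP pose, the force, the opening and the grip force at its end, in the units of the state.
- read_state(): the state, without advancing time (a new reading comes with each control period).
- camera(name): name is "scene" or "side" or "wrist"; returns the picture (384x512x3 uint8, red, green, blue); there is no depth.
- camera_info(name): a dict with "vertical_fov" (degrees; the focal length in pixels is half the picture's height over the tangent of half this angle, whatever the lens; pixels are square), "cx", "cy" (the principal point, pixels), "extrinsics" (4x4, takes a point from world to camera coordinates). Camera axes: x right, y down, z forward; pixel columns grow to the right and rows downward; lengths in m; the calibration is good to about 2 mm. The wrist camera is an equidistant fisheye: a pixel r from the principal point sees the ray r / f radians off the axis. A picture is of the moment at which its call begins: read the wrist's pose just before it. camera_info takes no time and is no camera call; for the wrist camera it gives the pose at the moment of the call.
- close_job(): hands the job in; it is judged then, once.
The state is a dict: "t": time; "joints": joint angles; "joint_velocities": joint speeds; "joint_torque": joint torques, N m; "position": TCP position; "tcp_rot": TCP orientation; "force": force on the tool from outside, world axes, zero at the start; "torque": the same for the moment, N m; "grip_width": finger opening in m; "finger_force": force on a finger pad.
Only numpy, scipy, OpenCV 4.12 (cv2) and the standard library are available. Lean on these libraries where they do the work, as an engineer would, in place of code of your own. Each camera call takes 0.05 s, during which the arm holds its last target. There are 200 camera calls.

## Working session

There is one attempt and no reset: what is moved stays moved. The work goes in short steps, Python scripts to look and compute and a tool call to move; the robot and the scene stay as the last step left them, time stands still between calls to the robot, and variables do not carry over. Pictures are saved under pics/ and viewed, at most 10 in all, crops included, and the job is handed in when it is done.

Besides the shell and the picture viewer there is one more tool, called by a JSON object that holds its "fn" and its "kwargs", one argument or row to a line. drive_tool: Moves the arm, as the interface text tells. Its arguments: {"type":"object","properties":{"moves":{"type":"array"},"newtons":{"type":"number"}},"required":["moves"]}

```bash
mkdir -p pics; ls; cat > h.py <<'E'
from plant import *
import numpy as np, cv2
def ray(name,u,v,info=None):
    i=info or camera_info(name); f=192/np.tan(np.radians(i["vertical_fov"])/2)
    E=np.array(i["extrinsics"]); R=E[:3,:3]; c=-R.T@E[:3,3]
    d=np.array([(u-i["cx"])/f,(v-i["cy"])/f])
    if name=="wrist":
        r=np.hypot(*d); k=np.sin(r)/r if r>1e-9 else 1; dc=np.array([d[0]*k,d[1]*k,np.cos(r)])
    else: dc=np.array([d[0],d[1],1])
    return c,R.T@dc
def onz(name,u,v,z,info=None):
    c,d=ray(name,u,v,info); return c+d*(z-c[2])/d[2]
def proj(name,p,info=None):
    i=info or camera_info(name); f=192/np.tan(np.radians(i["vertical_fov"])/2)
    E=np.array(i["extrinsics"]); q=E[:3,:3]@np.array(p)+E[:3,3]
    if name=="wrist":
        r=np.hypot(q[0],q[1]); t=np.arctan2(r,q[2]); return np.array([i["cx"]+f*t*q[0]/r,i["cy"]+f*t*q[1]/r])
    return np.array([i["cx"]+f*q[0]/q[2],i["cy"]+f*q[1]/q[2]])
E
python3 - <<'E'
from h import *
for n in("scene","side"):
    cv2.imwrite(f"pics/{n}0.png",cv2.resize(camera(n)[:,:,::-1],(800,600),interpolation=cv2.INTER_CUBIC)); i=camera_info(n); print(n,i["vertical_fov"],np.round(i["extrinsics"],3).tolist())
print(read_state())
E
```

```text
pics
scene 55.07437594367542 [[-0.829, -0.559, 0.018, 0.475], [-0.395, 0.562, -0.727, 0.222], [0.396, -0.61, -0.687, 1.081], [0.0, 0.0, 0.0, 1.0]]
side 54.084042121263735 [[-0.909, -0.417, 0.002, 0.506], [-0.228, 0.493, -0.84, 0.149], [0.349, -0.764, -0.543, 1.362], [0.0, 0.0, 0.0, 1.0]]
{'t': 0.1, 'joints': array([-1.31153302e+00,  4.94116038e-01,  1.34607153e+00,  6.19109420e-06,
        1.30252631e+00, -9.54803631e-02]), 'joint_velocities': array([ 1.04935701e-03, -4.79348910e-04, -1.75930785e-03, -6.92485723e-04,
        4.43836635e-04, -4.57498556e-05]), 'joint_torque': array([ 1.06324682e-03, -8.80239058e+01, -3.82540905e+01,  7.09648314e-02,
        4.82456759e-02, -4.07413359e-05]), 'position': array([ 0.21702233, -0.5857474 ,  0.22440021]), 'tcp_rot': array([[ 9.37736144e-01,  3.47348306e-01, -2.81676643e-04],
       [ 3.47348402e-01, -9.37735522e-01,  1.08528291e-03],
       [ 1.12832985e-04, -1.11554894e-03, -9.99999371e-01]]), 'force': array([ 0.33779111, -0.22727231, -0.44861943]), 'torque': array([-0.01111286,  0.02920859, -0.0160682 ]), 'finger_force': 0.0, 'grip_width': 0.09128567207139625}
```

View pics/scene0.png

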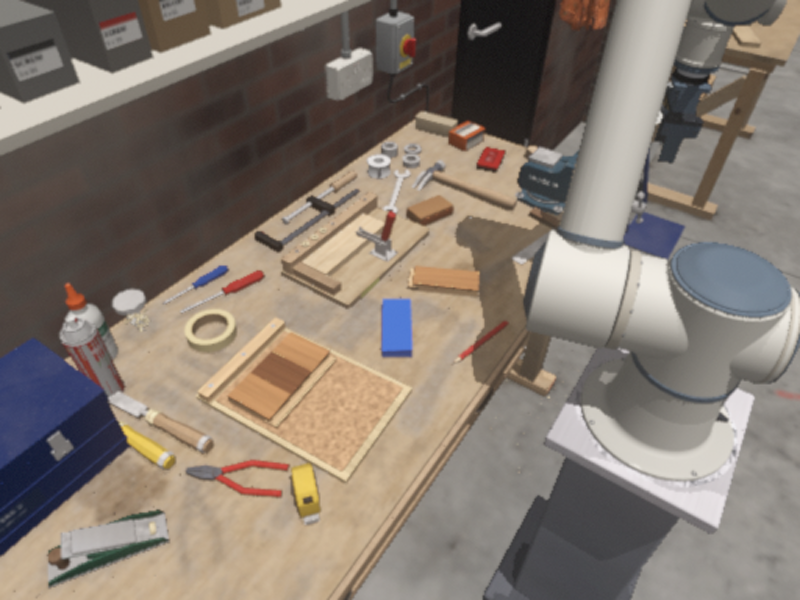

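View pics/side0.png

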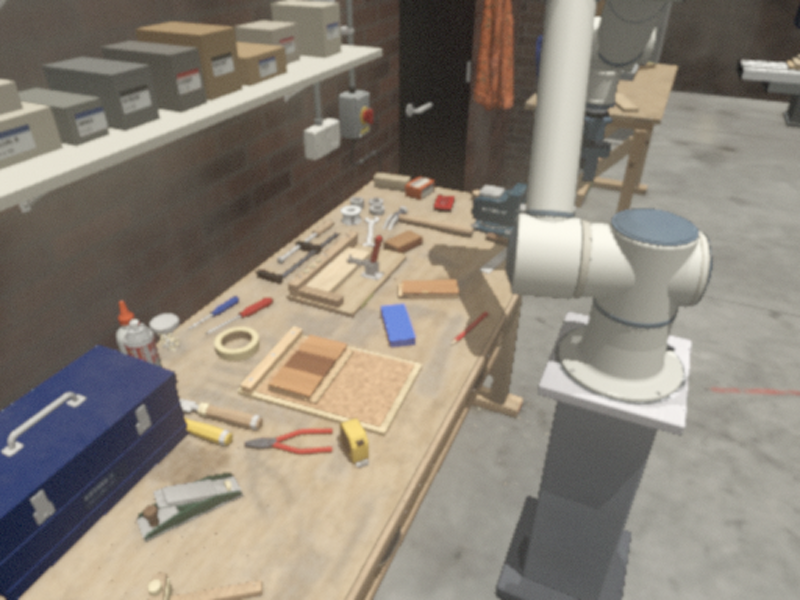

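The scene view (800x600) shows the base centred near (305,395), with its course up-left and the cork free. The loose oak block is at about (445,280), the blue look-alike at (397,327), the pliers at (240,475) and the tape measure at (305,490). The side view agrees: base at (340,380), block at (428,289).

```bash
python3 - <<'E'
from h import *
s=.64
S={"base_r":(410,387),"base_b":(345,475),"base_l":(198,396),"cours_top":(283,331),"course_left":(231,386),"course_bot":(264,418),"course_right":(329,352)}
for k,(u,v) in S.items(): print(k,np.round(onz("scene",u*s,v*s,.036 if 'cours' in k else .012),3))
for k,(u,v) in {"tl":(411,264),"tr":(479,269),"br":(479,292),"bl":(409,286)}.items(): print(k,np.round(onz("scene",u*s,v*s,.022),3))
for k,(u,v) in {"base_r":(421,368),"base_b":(384,431),"c_right":(346,348),"c_top":(302,334),"c_left":(268,384)}.items(): print("side",k,np.round(onz("side",u*s,v*s,.036 if 'c_' in k else .012),3))
a=cv2.imread("pics/scene0.png"); b=cv2.imread("pics/side0.png")
im=np.vstack([np.hstack([cv2.resize(a[305:485,190:420],(400,300),interpolation=2),cv2.resize(a[250:310,390:490],(400,300),interpolation=2)]),
 np.hstack([cv2.resize(b[320:440,235:430],(400,300),interpolation=2),cv2.resize(b[265:310,385:475],(400,300),interpolation=2)])])
cv2.imwrite("pics/c1.png",im)
E
```

```text
base_r [0.405 0.216 0.012]
base_b [0.394 0.432 0.012]
base_l [0.719 0.46  0.012]
cours_top [0.685 0.261 0.036]
course_left [0.669 0.42  0.036]
course_bot [0.57  0.436 0.036]
course_right [0.573 0.251 0.036]
tl [ 0.597 -0.079  0.022]
tr [ 0.457 -0.156  0.022]
br [ 0.42  -0.086  0.022]
bl [ 0.559 -0.013  0.022]
side base_r [0.399 0.229 0.012]
side base_b [0.39  0.437 0.012]
side c_right [0.571 0.262 0.036]
side c_top [0.691 0.258 0.036]
side c_left [0.66  0.439 0.036]
```

View pics/c1.png

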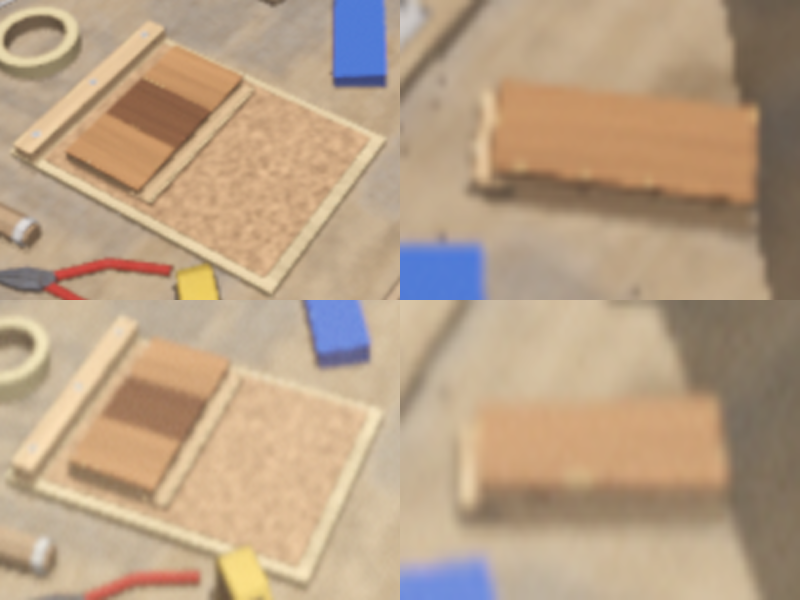

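The crops show the block's pale tongue at its left (+x, +y) end, so its yaw is about +28°. The base yaw is near 2–3°, and the groove lip runs along the course's near edge. I'll move over the block now and look with the wrist camera.

{"fn": "drive_tool", "kwargs": {
  "moves": [
    {"gripper": 0.09,"offset": [0.044,-0.036,0],"yaw": 0},
    {"gripper": 0.09,"offset": [0.044,-0.036,0],"yaw": 0},
    {"gripper": 0.09,"offset": [0.044,-0.036,0],"yaw": 0},
    {"gripper": 0.09,"offset": [0.044,-0.036,0],"yaw": 0},
    {"gripper": 0.09,"offset": [0.044,-0.036,0],"yaw": 0},
    {"gripper": 0.09,"offset": [0.044,-0.036,0],"yaw": 0},
    {"gripper": 0.09,"offset": [0.044,-0.036,0],"yaw": 0},
    {"gripper": 0.09,"offset": [0.044,-0.036,0],"yaw": 0},
    {"gripper": 0.09,"offset": [0.044,-0.036,0],"yaw": 0},
    {"gripper": 0.09,"offset": [0,0,0],"yaw": 0}
  ]
}}

```text
t: 1.35
position: [0.4771, -0.1415, 0.2247]
tcp_rot: [[0.936, 0.352, -0.0], [0.352, -0.936, 0.001], [0.0, -0.001, -1.0]]
force: [-0.7, -0.5, 0.8]
grip_width: 0.0902
finger_force: 0.0
```

```bash
python3 - <<'E'
from h import *
import pickle
i=camera_info("wrist"); im=camera("wrist"); pickle.dump((i,im),open("w1.pkl","wb")); print(i["vertical_fov"],np.round(i["extrinsics"],3).tolist())
cv2.imwrite("pics/w1.png",cv2.resize(im[:,:,::-1],(800,600),interpolation=cv2.INTER_CUBIC))
for p in [(.508,-.083,.022),(.5,.35,.014)]: print(proj("wrist",p,i)/.64)
E
```

```text
65.70646984690485 [[0.351, -0.936, 0.0, -0.3], [-0.895, -0.335, 0.296, 0.347], [-0.277, -0.104, -0.955, 0.51], [0.0, 0.0, 0.0, 1.0]]
[335.16242832 214.75314493]
[-28.05062271 110.2213276 ]
```

View pics/w1.png

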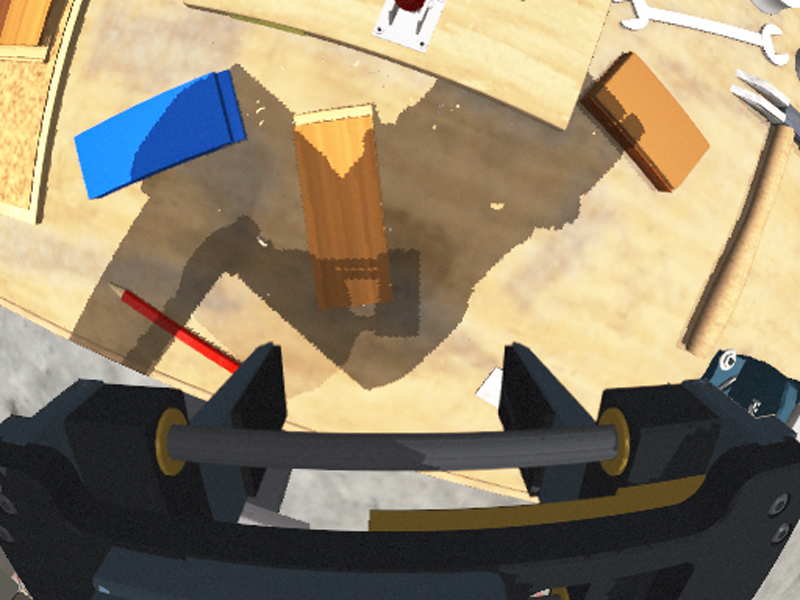

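The wrist view shows the block with its tongue strip at (295–374, 103–125) and rear corners at (317,307) and (391,301). It has good clearance from the blue look-alike and the sanding block.

```bash
python3 - <<'E'
from h import *
import pickle
i,im=pickle.load(open("w1.pkl","rb"))
P=[onz("wrist",u*.64,v*.64,.022,i)[:2] for u,v in [(299,127),(374,121),(391,302),(317,307)]]
for p in P: print(np.round(p,4))
print([np.linalg.norm(P[k]-P[(k+1)%4]).round(4) for k in range(4)])
c=sum(P)/4; d=(P[0]+P[1]-P[2]-P[3]); yaw=np.arctan2(d[1],d[0]); print(c,np.degrees(yaw))
g=c-.045*np.array([np.cos(yaw),np.sin(yaw)])
s=read_state(); R=s["tcp_rot"]; print("grip pt",g,"tool off",R.T@(np.array([*g,.25])-s["position"]), "tool yaw now",np.degrees(np.arctan2(R[1,0],R[0,0])))
E
```

```text
[ 0.5641 -0.0326]
[ 0.5872 -0.0861]
[ 0.4566 -0.1489]
[ 0.4312 -0.0933]
[np.float64(0.0583), np.float64(0.145), np.float64(0.0611), np.float64(0.146)]
[ 0.50979394 -0.09024845] 25.110760498631887
grip pt [ 0.46904693 -0.10934508] tool off [ 0.00503963 -0.03425479 -0.02529546] tool yaw now 20.517298644160284
```

{"fn": "drive_tool", "kwargs": {
  "moves": [
    {"gripper": 0.09,"offset": [0.005,-0.034,0.02],"yaw": 0},
    {"gripper": 0.09,"offset": [0,0,0.05],"yaw": -4.6},
    {"gripper": 0.09,"offset": [0,0,0.05],"yaw": 0},
    {"gripper": 0.09,"offset": [0,0,0.05],"yaw": 0},
    {"gripper": 0.09,"offset": [0,0,0.03],"yaw": 0},
    {"gripper": 0.09,"offset": [0,0,0.0105],"yaw": 0},
    {"gripper": 0.055,"offset": [0,0,0],"yaw": 0},
    {"gripper": 0.055,"offset": [0,0,0],"yaw": 0},
    {"gripper": 0.055,"offset": [0,0,0],"yaw": 0},
    {"gripper": 0.055,"offset": [0,0,0],"yaw": 0}
  ],
  "newtons": 4
}}

```text
t: 2.65
position: [0.4692, -0.1112, 0.0152]
tcp_rot: [[0.907, 0.422, 0.001], [0.422, -0.907, -0.001], [0.001, 0.001, -1.0]]
force: [-0.3, -0.1, 5.7]
grip_width: 0.0632
finger_force: 4.0
```

{"fn": "drive_tool", "kwargs": {
  "moves": [
    {"gripper": 0.055,"offset": [0.001,0,-0.006],"yaw": 0},
    {"gripper": 0.055,"offset": [0.001,0,-0.006],"yaw": 0},
    {"gripper": 0.055,"offset": [0.002,0,-0.006],"yaw": 0},
    {"gripper": 0.055,"offset": [0.002,0,-0.006],"yaw": 0},
    {"gripper": 0.055,"offset": [0.002,0,-0.006],"yaw": 0},
    {"gripper": 0.055,"offset": [0.002,0,-0.006],"yaw": 0},
    {"gripper": 0.055,"offset": [0,0,0],"yaw": 0}
  ],
  "newtons": 4
}}

```text
t: 3.52
position: [0.4782, -0.1069, 0.0509]
tcp_rot: [[0.907, 0.422, 0.001], [0.422, -0.907, -0.0], [0.001, 0.001, -1.0]]
force: [0.7, -0.4, -0.0]
grip_width: 0.0619
finger_force: 4.0
```

```bash
python3 - <<'E'
from h import *
i=camera_info("wrist"); w=camera("wrist"); a=camera("scene"); b=camera("side")
c=proj("scene",(.5,-.09,.04)); d=proj("side",(.5,-.09,.04)); print(c,d)
def cr(im,c,w=75): 
    x,y=int(c[0]),int(c[1]); return cv2.resize(im[max(0,y-50):y+50,x-w//1+8:x+67],(400,280))
def crop(im,c):
    x,y=int(c[0]),int(c[1]); x=min(max(x,60),452);y=max(y,42); return cv2.resize(im[y-42:y+42,x-60:x+60],(400,280),interpolation=2)
o=np.vstack([np.hstack([crop(a,c),crop(b,d)]),np.hstack([cv2.resize(w,(400,300)),np.zeros((300,400,3),np.uint8)])])
cv2.imwrite("pics/t1.png",o[:,:,::-1])
E
```

```text
[287.67202818 173.6683668 ] [276.84961749 179.55645715]
```

View pics/t1.png

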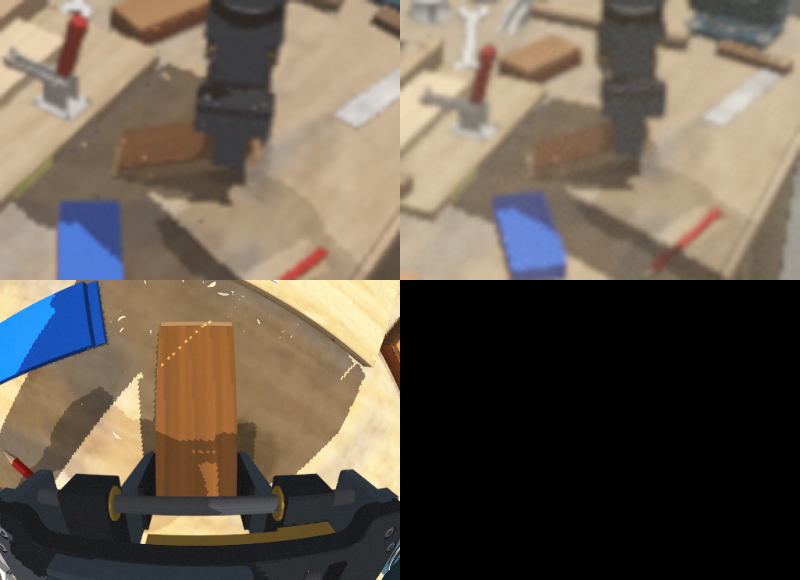

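The block is gripped and its tongue end is lower. In the wrist tile the shoulder edge sits at about (196,45), with the tongue strip just beyond it. I'll work out the tilt from that edge.

```bash
cat >> h.py <<'E'
def pt(s,x,z,th,px=-.045,pz=.0125,dz=-.0015):
    "world point of block (x,z) for tilt th deg, block held at tool, pivot (px,pz)"
    t=np.radians(th);a=x-px;b=z-pz; R=s["tcp_rot"]; P=s["position"]+np.array([0,0,dz])
    return P+R[:,0]*(a*np.cos(t)+b*np.sin(t))-R[:,2]*(-a*np.sin(t)+b*np.cos(t))
E
python3 - <<'E'
from h import *
s=read_state(); im=camera("wrist"); g=cv2.cvtColor(im,cv2.COLOR_RGB2GRAY)
print(im[40:75:1,251].tolist())
for th in (0,10,15,20,25): print(th,proj("wrist",pt(s,.075,.022,th)).round(1),proj("wrist",pt(s,.085,.012,th)).round(1), pt(s,.085,.0095,th)[2].round(4),pt(s,.066,.0064,th)[2].round(4),pt(s,.059,.0,th)[2].round(4))
E
```

```text
[[139, 115, 84], [139, 114, 84], [139, 113, 81], [140, 115, 83], [141, 117, 84], [139, 114, 82], [138, 115, 83], [138, 110, 79], [140, 114, 84], [138, 112, 81], [138, 113, 82], [144, 118, 85], [151, 116, 75], [192, 145, 97], [194, 148, 96], [192, 151, 95], [193, 148, 94], [193, 148, 94], [169, 115, 62], [160, 100, 50], [158, 99, 49], [161, 102, 54], [158, 99, 47], [167, 107, 55], [245, 167, 82], [251, 183, 88], [251, 184, 91], [167, 107, 55], [161, 102, 54], [159, 103, 57], [157, 99, 51], [159, 104, 55], [160, 103, 52], [160, 101, 50], [161, 105, 56]]
0 [249.8  40.4] [249.8  27.1] 0.0459 0.0428 0.0364
10 [249.9  48.7] [249.9  39.8] 0.0233 0.0236 0.0185
15 [249.9  54.3] [250.   47.2] 0.0123 0.0142 0.0099
20 [250.   60.6] [250.   55.1] 0.0016 0.0052 0.0015
25 [250.   67.5] [250.1  63.5] -0.0088 -0.0036 -0.0064
```

{"fn": "drive_tool", "kwargs": {
  "moves": [
    {"gripper": 0.05,"offset": [0,0,0],"yaw": 0},
    {"gripper": 0.05,"offset": [0,0,0],"yaw": 0},
    {"gripper": 0.05,"offset": [0,0,-0.03],"yaw": 0},
    {"gripper": 0.05,"offset": [0,0,-0.05],"yaw": 7.4},
    {"gripper": 0.05,"offset": [0,0,0],"yaw": 7.4},
    {"gripper": 0.05,"offset": [0,0,0],"yaw": 7.3},
    {"gripper": 0.05,"offset": [-0.0086,-0.0488,0],"yaw": 0},
    {"gripper": 0.05,"offset": [-0.0086,-0.0488,0],"yaw": 0},
    {"gripper": 0.05,"offset": [-0.0086,-0.0488,0],"yaw": 0},
    {"gripper": 0.05,"offset": [-0.0086,-0.0488,0],"yaw": 0},
    {"gripper": 0.05,"offset": [-0.0086,-0.0488,0],"yaw": 0},
    {"gripper": 0.05,"offset": [-0.0086,-0.0488,0],"yaw": 0},
    {"gripper": 0.05,"offset": [-0.0086,-0.0488,0],"yaw": 0},
    {"gripper": 0.05,"offset": [-0.0086,-0.0488,0],"yaw": 0},
    {"gripper": 0.05,"offset": [0,0,0],"yaw": 0},
    {"gripper": 0.05,"offset": [0,0,0],"yaw": 0}
  ],
  "newtons": 35
}}

```text
t: 5.72
position: [0.3894, 0.2794, 0.1302]
tcp_rot: [[0.999, 0.05, -0.001], [0.05, -0.999, -0.001], [-0.001, 0.001, -1.0]]
force: [-0.1, -0.5, -1.6]
grip_width: 0.062
finger_force: 35.0
```

```bash
python3 - <<'E'
from h import *
import pickle
s=read_state();i=camera_info("wrist"); im=camera("wrist"); pickle.dump((s,i,im),open("w2.pkl","wb"))
print(s["force"],np.degrees(np.arctan2(s["tcp_rot"][1,0],s["tcp_rot"][0,0])))
cv2.imwrite("pics/w2.png",cv2.resize(im[:,:,::-1],(800,600),interpolation=cv2.INTER_CUBIC))
E
```

```text
[-0.0796606  -0.52031847 -1.59961208] 2.873725207934876
```

View pics/w2.png

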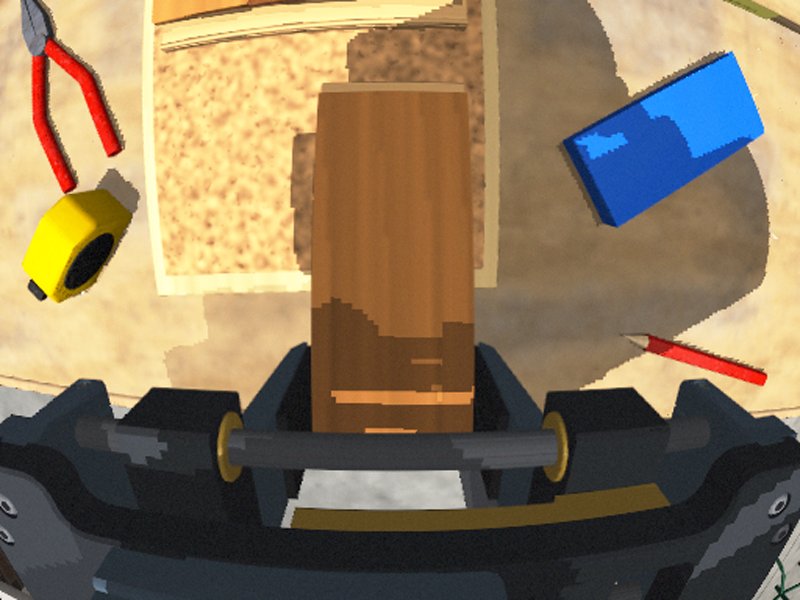

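The block is held at the same tilt, with its shoulder edge at row 93 over columns 318–468. The sheet's near corners are at (157,295) and (497,288). The course's near edge and pale lip run from (155,25–50) to (466,3–25). I'll zoom on that strip and cast rays.

```bash
python3 - <<'E'
from h import *
import pickle
s,i,im=pickle.load(open("w2.pkl","rb"))
f=lambda u,v,z: onz("wrist",u*.64,v*.64,z,i)
R=f(497,288,.012);L=f(157,295,.012);print(R,L,np.linalg.norm(R-L),"yaw",np.degrees(np.arctan2(-(L-R)[0],(L-R)[1])))
for v in (60,120,200): print(f(485+ (v/288)*10,v,.012))
for n,q,z in (("top",[(160,23),(300,12),(440,5)],.036),("lip",[(165,50),(300,35),(440,26)],.020)): print(n,[f(u,v,z).round(4).tolist() for u,v in q])
cv2.imwrite("pics/w2c.png",cv2.resize(im[0:60,90:330,::-1],(800,400),interpolation=0))
E
```

```text
[0.4050613  0.21365682 0.012     ] [0.39008647 0.43875225 0.012     ] 0.22559299083219347 yaw 3.8060855856118962
[0.54555029 0.23018    0.012     ]
[0.5081744  0.22715759 0.012     ]
[0.45973437 0.22214161 0.012     ]
top [[0.5646, 0.4243, 0.036], [0.5631, 0.3381, 0.036], [0.5696, 0.2619, 0.036]]
lip [[0.5511, 0.4276, 0.02], [0.5537, 0.3405, 0.02], [0.562, 0.26, 0.02]]
```

View pics/w2c.png

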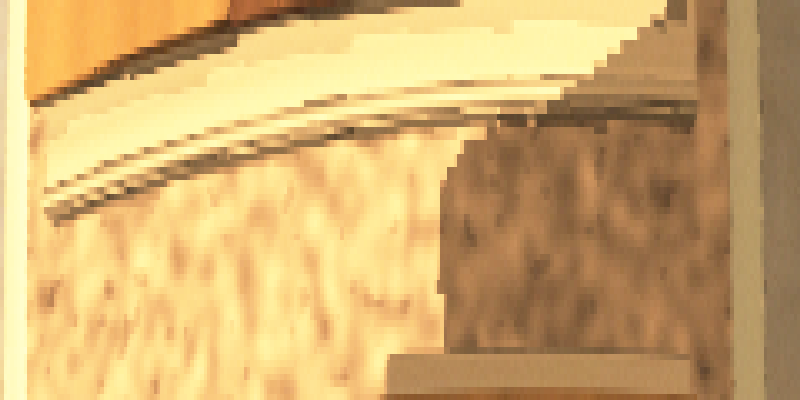

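```bash
python3 - <<'E'
from h import *
import pickle
s,i,im=pickle.load(open("w2.pkl","rb"))
f=lambda u,v,z: onz("wrist",u,v,z,i).round(4)[:2]
def yw(p,q): d=q-p; return np.degrees(np.arctan2(-d[0],d[1]))
print("right edge",[f(u,v,.012) for u,v in ((319,10),(319.5,30),(319,60),(318.5,120),(318,184))])
print("left edge",[f(u,v,.012) for u,v in ((92,10),(91.5,60),(100.5,188))])
T=[f(u,v,.036) for u,v in ((99.6,15.4),(162,5.4),(226,0.3))]; print("top",T,yw(T[2],T[0]))
Lp=[f(u,v,.014) for u,v in ((106,33),(150,25),(210,18.7),(297,18.9))]; print("lip foot",Lp,yw(Lp[3],Lp[0]))
print("block sides front", [f(u,v,.1) for u,v in ((318*.64,59.5),(468*.64,59.5))])
E
```

```text
right edge [array([0.5758, 0.2241]), array([0.555 , 0.2231]), array([0.525 , 0.2223]), array([0.4676, 0.2192]), array([0.4054, 0.2138])]
left edge [array([0.5807, 0.4511]), array([0.5253, 0.4465]), array([0.391 , 0.4386])]
top [array([0.5644, 0.4273]), array([0.567 , 0.3654]), array([0.5699, 0.3092])] 2.666378192006641
lip foot [array([0.5517, 0.4302]), array([0.5551, 0.383 ]), array([0.559 , 0.3251]), array([0.5631, 0.2451])] 3.5242998771317127
block sides front [array([0.5049, 0.3147]), array([0.508 , 0.2544])]
```

{"fn": "drive_tool", "kwargs": {
  "moves": [
    {"gripper": 0.05,"offset": [0,0,0],"yaw": -0.6},
    {"gripper": 0.05,"offset": [0.0267,0.0162,0],"yaw": 0},
    {"gripper": 0.05,"offset": [0,0,0.03],"yaw": 0},
    {"gripper": 0.05,"offset": [0,0,0.02],"yaw": 0},
    {"gripper": 0.05,"offset": [0,0,0.006],"yaw": 0},
    {"gripper": 0.05,"offset": [0,0,0],"yaw": 0},
    {"gripper": 0.05,"offset": [0,0,0],"yaw": 0}
  ]
}}

```text
t: 6.65
position: [0.418, 0.2652, 0.0751]
tcp_rot: [[0.998, 0.06, 0.001], [0.06, -0.998, 0.001], [0.001, -0.0, -1.0]]
force: [-1.0, -0.1, -2.2]
grip_width: 0.0616
finger_force: 35.0
```

```bash
python3 - <<'E'
from h import *
import pickle
s=read_state();i=camera_info("wrist"); im=camera("wrist"); pickle.dump((s,i,im),open("w3.pkl","wb"))
b=camera("side"); c=proj("side",(.5,.27,.04)).astype(int); d=cv2.resize(b[c[1]-45:c[1]+45,c[0]-60:c[0]+60],(400,300),interpolation=2)
o=np.vstack([np.hstack([cv2.resize(im,(400,300)),d]),cv2.resize(im[0:90,100:340],(800,300),interpolation=0)])
cv2.imwrite("pics/w3.png",o[:,:,::-1])
for th in (16,18,20,22): print(th,proj("wrist",pt(s,.075,.022,th),i),pt(s,.085,.0095,th))
E
```

```text
16 [250.40205644  55.76654974] [0.54191046 0.27261591 0.0350629 ]
18 [250.40673459  58.2648795 ] [0.54049066 0.27253297 0.03075265]
20 [250.41133464  60.86939685] [0.53892157 0.27244108 0.02649465]
22 [250.41586176  63.57282154] [0.5372051  0.27234036 0.0222941 ]
```

View pics/w3.png

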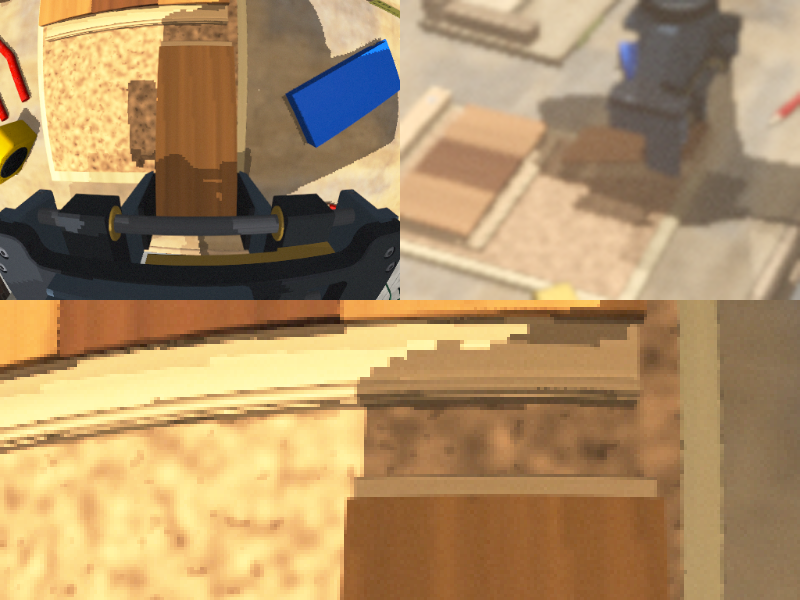

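The wrist view shows the block's shoulder at image row 59, so the tilt is about 18.7°. Its sides are at columns 204 and 299. The right-hand block's joint edge is at about (280,5), and the lip foot is at (250,31), ending at column 291.

```bash
python3 - <<'E'
from h import *
import pickle
s,i,im=pickle.load(open("w3.pkl","rb"))
f=lambda u,v,z: onz("wrist",u,v,z,i).round(4)[:2]
print("top edge",f(225,7,.036),f(280,5.4,.036),"corner",f(293.5,5.4,.036))
print("lip foot",f(215,31.5,.014),f(250,31.2,.014),f(290,31.2,.014),"end",f(291.6,30,.016))
sh=pt(s,.075,.022,18.7); print("shoulder",sh,f(204.1,59.1,sh[2]),f(299.2,59.1,sh[2]))
tp=pt(s,.085,.012,18.7); print("tip",tp,f(206.5,53.7,tp[2]),f(297,53.7,tp[2]))
E
```

```text
top edge [0.5725 0.2913] [0.576  0.2549] corner [0.577  0.2459]
lip foot [0.5601 0.2997] [0.5613 0.2741] [0.5637 0.2448] end [0.5643 0.2439]
shoulder [0.53448805 0.27216823 0.04429656] [0.5335 0.3014] [0.5371 0.2414]
tip [0.54075602 0.27254844 0.03162501] [0.5394 0.3021] [0.5431 0.2412]
```

{"fn": "drive_tool", "kwargs": {
  "moves": [
    {"gripper": 0.05,"offset": [0,-0.001,0.006],"yaw": 0},
    {"gripper": 0.05,"offset": [0,0,0.004],"yaw": 0},
    {"gripper": 0.05,"offset": [0,0,0.0015],"yaw": 0},
    {"gripper": 0.05,"offset": [0,0,0.001],"yaw": 0},
    {"gripper": 0.05,"offset": [0,0,0],"yaw": 0}
  ]
}}

```text
t: 7.38
position: [0.417, 0.266, 0.0619]
tcp_rot: [[0.998, 0.06, -0.001], [0.06, -0.998, -0.0], [-0.001, 0.0, -1.0]]
force: [-4.1, -0.6, 4.8]
grip_width: 0.0621
finger_force: 35.0
```

{"fn": "drive_tool", "kwargs": {
  "moves": [
    {"gripper": 0.05,"offset": [0,0,0],"yaw": 0},
    {"gripper": 0.05,"offset": [0,0,0],"yaw": 0}
  ]
}}

```text
t: 7.62
position: [0.4173, 0.2661, 0.0619]
tcp_rot: [[0.998, 0.06, -0.0], [0.06, -0.998, -0.0], [-0.0, 0.0, -1.0]]
force: [-3.4, -0.8, 3.0]
grip_width: 0.0618
finger_force: 35.0
```

{"fn": "drive_tool", "kwargs": {
  "moves": [
    {"gripper": 0.05,"offset": [0,0,-0.001],"yaw": 0},
    {"gripper": 0.05,"offset": [0,0,0],"yaw": 0}
  ]
}}

```text
t: 7.88
position: [0.4177, 0.2662, 0.0629]
tcp_rot: [[0.998, 0.06, 0.0], [0.06, -0.998, 0.0], [0.0, -0.0, -1.0]]
force: [-0.1, 0.5, -1.8]
grip_width: 0.0617
finger_force: 35.0
```

{"fn": "drive_tool", "kwargs": {
  "moves": [
    {"gripper": 0.05,"offset": [0,0,-0.001],"yaw": 0},
    {"gripper": 0.05,"offset": [0,0,0],"yaw": 0}
  ]
}}

```text
t: 8.12
position: [0.4175, 0.2661, 0.0639]
tcp_rot: [[0.998, 0.06, 0.0], [0.06, -0.998, 0.0], [0.0, -0.0, -1.0]]
force: [-0.4, 0.3, -2.2]
grip_width: 0.0618
finger_force: 35.0
```

{"fn": "drive_tool", "kwargs": {
  "moves": [
    {"gripper": 0.05,"offset": [0,0,-0.0104],"yaw": 0},
    {"gripper": 0.05,"offset": [0.013,0,0],"yaw": 0},
    {"gripper": 0.05,"offset": [0.0126,0,0],"yaw": 0},
    {"gripper": 0.05,"offset": [0,0,0],"yaw": 0},
    {"gripper": 0.05,"offset": [0.0019,0,0.00065],"yaw": 0},
    {"gripper": 0.05,"offset": [0.0019,0,0.00065],"yaw": 0},
    {"gripper": 0.05,"offset": [0.0019,0,0.00065],"yaw": 0},
    {"gripper": 0.05,"offset": [0,0,0],"yaw": 0}
  ]
}}

```text
t: 9.12
position: [0.4487, 0.268, 0.0723]
tcp_rot: [[0.998, 0.06, -0.0], [0.06, -0.998, -0.0], [-0.0, 0.0, -1.0]]
force: [-0.2, 0.1, -2.4]
grip_width: 0.0617
finger_force: 35.0
```

```bash
python3 - <<'E'
from h import *
import pickle
s=read_state();i=camera_info("wrist"); im=camera("wrist"); pickle.dump((s,i,im),open("w4.pkl","wb"))
b=camera("side"); c=proj("side",(.56,.27,.04)).astype(int); d=cv2.resize(b[c[1]-30:c[1]+30,c[0]-40:c[0]+40],(400,300),interpolation=2)
e=camera("scene"); c=proj("scene",(.56,.27,.04)).astype(int); e=cv2.resize(e[c[1]-30:c[1]+30,c[0]-40:c[0]+40],(400,300),interpolation=2)
o=np.vstack([np.hstack([e,d]),cv2.resize(im[0:75,150:350],(800,300),interpolation=0)])
cv2.imwrite("pics/w4.png",o[:,:,::-1])
for th in (16,18,20,22): print(th,proj("wrist",pt(s,.075,.022,th),i))
E
```

```text
16 [250.39645252  55.80545039]
18 [250.4017915   58.30298176]
20 [250.40704533  60.90672569]
22 [250.41221919  63.60940072]
```

View pics/w4.png

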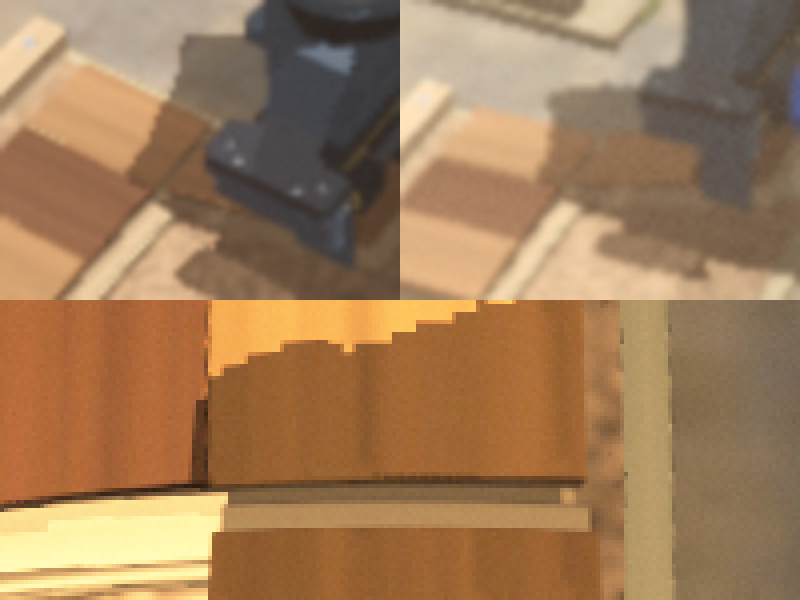

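The tongue is now over the lip. The joint line is at image row 45 and the block's shoulder is at row 57.5, so the tilt is about 17.4°. The right-hand block spans columns 202–296, and the loose block spans 203–300 at a slightly greater height.

```bash
python3 - <<'E'
from h import *
import pickle
s,i,im=pickle.load(open("w4.pkl","rb"))
f=lambda u,v,z: onz("wrist",u,v,z,i).round(4)[:2]
print("joint",f(202,45.2,.036),f(296,45.,.036))
for th,dz in ((17.4,-.0015),(17.4,-.0025)):
  sh=pt(s,.075,.022,th,dz=dz); print("sh",sh,f(203,57.5,sh[2]),f(300,57.5,sh[2]),"tipbot",pt(s,.085,.0095,th,dz=dz),"corner",pt(s,.059,0,th,dz=dz))
E
```

```text
joint [0.5747 0.3071] [0.5783 0.246 ]
sh [0.5658453  0.274999   0.04396368] [0.5649 0.3046] [0.5685 0.2441] tipbot [0.57163829 0.27534559 0.02904486] corner [0.54403665 0.27369024 0.02775657]
sh [0.5658453  0.274999   0.04296368] [0.565  0.3047] [0.5687 0.244 ] tipbot [0.57163829 0.27534559 0.02804486] corner [0.54403665 0.27369024 0.02675657]
```

{"fn": "drive_tool", "kwargs": {
  "moves": [
    {"gripper": 0.05,"offset": [0,-0.0015,0.0017],"yaw": 0},
    {"gripper": 0.05,"offset": [0.0015,0,0.0005],"yaw": 0},
    {"gripper": 0.05,"offset": [0.0015,0,0.0005],"yaw": 0},
    {"gripper": 0.05,"offset": [0.0015,0,0.0005],"yaw": 0},
    {"gripper": 0.05,"offset": [0.0015,0,0.0005],"yaw": 0},
    {"gripper": 0.05,"offset": [0,0,0],"yaw": 0}
  ]
}}

```text
t: 10.02
position: [0.4549, 0.2699, 0.0687]
tcp_rot: [[0.998, 0.06, 0.0], [0.06, -0.998, 0.0], [0.0, -0.0, -1.0]]
force: [1.4, -0.3, -0.8]
grip_width: 0.0614
finger_force: 35.0
```

{"fn": "drive_tool", "kwargs": {
  "moves": [
    {"gripper": 0.05,"offset": [0.001,0,0.0003],"yaw": 0},
    {"gripper": 0.05,"offset": [0.001,0,0.0003],"yaw": 0},
    {"gripper": 0.05,"offset": [0,0,0],"yaw": 0}
  ]
}}

```text
t: 10.4
position: [0.4567, 0.27, 0.0681]
tcp_rot: [[0.998, 0.06, 0.0], [0.06, -0.998, 0.0], [0.0, -0.0, -1.0]]
force: [1.1, -0.6, -0.2]
grip_width: 0.0616
finger_force: 35.0
```

```bash
python3 - <<'E'
from h import *
import pickle
s=read_state();i=camera_info("wrist"); im=camera("wrist"); pickle.dump((s,i,im),open("w5.pkl","wb")); print(s["force"])
cv2.imwrite("pics/w5.png",cv2.resize(im[30:75,180:320],(800,300),interpolation=0)[:,:,::-1])
E
```

```text
[ 1.05136666 -0.62760257 -0.23749998]
```

View pics/w5.png

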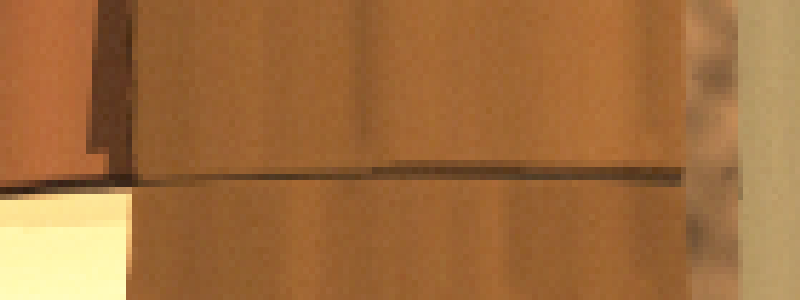

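The pictures show the joint edges nearly touching at image row 57 (about 1 px of gap). The sides are in line: left edges at 130 and 132, right edges at 685 and 682 in the crop. I'll feel for the stop.

{"fn": "drive_tool", "kwargs": {
  "moves": [
    {"gripper": 0.05,"offset": [0.0008,0,0],"yaw": 0},
    {"gripper": 0.05,"offset": [0,0,0],"yaw": 0}
  ]
}}

```text
t: 10.7
position: [0.4574, 0.27, 0.0681]
tcp_rot: [[0.998, 0.06, -0.0], [0.06, -0.998, 0.0], [-0.0, -0.0, -1.0]]
force: [0.7, -0.1, -2.3]
grip_width: 0.0618
finger_force: 35.0
```

{"fn": "drive_tool", "kwargs": {
  "moves": [
    {"gripper": 0.05,"offset": [0.0007,0,0.0002],"yaw": 0},
    {"gripper": 0.05,"offset": [0,0,0],"yaw": 0}
  ]
}}

```text
t: 10.95
position: [0.4576, 0.27, 0.0678]
tcp_rot: [[0.998, 0.06, -0.001], [0.06, -0.998, -0.0], [-0.001, 0.0, -1.0]]
force: [-3.8, 0.0, 1.1]
grip_width: 0.0621
finger_force: 35.0
```

{"fn": "drive_tool", "kwargs": {
  "moves": [
    {"gripper": 0.05,"offset": [0.0007,0,0.0002],"yaw": 0},
    {"gripper": 0.05,"offset": [0,0,0],"yaw": 0}
  ]
}}

```text
t: 11.2
position: [0.4579, 0.2699, 0.0676]
tcp_rot: [[0.998, 0.06, -0.002], [0.06, -0.998, -0.0], [-0.002, 0.0, -1.0]]
force: [-7.1, -0.1, 3.3]
grip_width: 0.0614
finger_force: 35.0
```

{"fn": "drive_tool", "kwargs": {
  "moves": [
    {"gripper": 0.05,"offset": [-0.0005,0,0],"yaw": 0},
    {"gripper": 0.05,"offset": [0,0,0],"yaw": 0},
    {"gripper": 0.05,"offset": [-0.0006,0,0.0025],"yaw": 0},
    {"gripper": 0.05,"offset": [-0.0006,0,0.0025],"yaw": 0},
    {"gripper": 0.05,"offset": [0,0,0],"yaw": 0}
  ],
  "newtons": 12
}}

```text
t: 11.82
position: [0.457, 0.2699, 0.0625]
tcp_rot: [[0.998, 0.06, -0.0], [0.06, -0.998, -0.0], [-0.0, 0.0, -1.0]]
force: [-3.3, -0.4, -0.3]
grip_width: 0.0621
finger_force: 12.0
```

{"fn": "drive_tool", "kwargs": {
  "moves": [
    {"gripper": 0.05,"offset": [-0.0005,0,0.0026],"yaw": 0},
    {"gripper": 0.05,"offset": [-0.0005,0,0.0025],"yaw": 0},
    {"gripper": 0.05,"offset": [-0.0004,0,0.0026],"yaw": 0},
    {"gripper": 0.05,"offset": [-0.0004,0,0.0026],"yaw": 0},
    {"gripper": 0.05,"offset": [0,0,0],"yaw": 0}
  ]
}}

```text
t: 12.45
position: [0.4555, 0.2699, 0.0522]
tcp_rot: [[0.998, 0.06, 0.0], [0.06, -0.998, 0.0], [0.0, -0.0, -1.0]]
force: [-0.9, 0.5, -0.9]
grip_width: 0.0618
finger_force: 12.0
```

{"fn": "drive_tool", "kwargs": {
  "moves": [
    {"gripper": 0.05,"offset": [0.0005,0,0],"yaw": 0},
    {"gripper": 0.05,"offset": [-0.0003,0,0.0026],"yaw": 0},
    {"gripper": 0.05,"offset": [-0.0003,0,0.0026],"yaw": 0},
    {"gripper": 0.05,"offset": [0,0,0],"yaw": 0}
  ]
}}

```text
t: 12.95
position: [0.4552, 0.2699, 0.047]
tcp_rot: [[0.998, 0.06, 0.0], [0.06, -0.998, -0.0], [0.0, 0.0, -1.0]]
force: [-1.4, -0.3, -0.0]
grip_width: 0.0621
finger_force: 12.0
```

{"fn": "drive_tool", "kwargs": {
  "moves": [
    {"gripper": 0.05,"offset": [0.0006,0,0],"yaw": 0},
    {"gripper": 0.05,"offset": [0,0,0],"yaw": 0}
  ]
}}

```text
t: 13.2
position: [0.4553, 0.2698, 0.0471]
tcp_rot: [[0.998, 0.06, -0.001], [0.06, -0.998, -0.0], [-0.001, 0.0, -1.0]]
force: [-3.7, -0.2, -0.6]
grip_width: 0.0621
finger_force: 12.0
```

```bash
python3 - <<'E'
from h import *
im=camera("wrist")
cv2.imwrite("pics/w6.png",cv2.resize(im[0:100,160:340],(720,400),interpolation=0)[:,:,::-1])
E
```

```text
(no output)
```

View pics/w6.png

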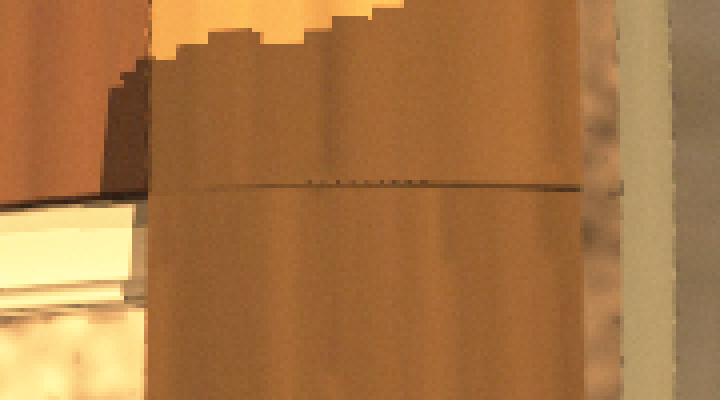

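The joint is closed at crop row 187 with the sides flush at columns 148 and 581. That was my 11th viewed picture, one over the limit of 10, so from here I'll use numbers only.

{"fn": "drive_tool", "kwargs": {
  "moves": [
    {"gripper": 0.05,"offset": [-0.0002,0,0.0026],"yaw": 0},
    {"gripper": 0.05,"offset": [-0.0002,0,0.0026],"yaw": 0},
    {"gripper": 0.05,"offset": [0,0,0.0026],"yaw": 0},
    {"gripper": 0.05,"offset": [0,0,0],"yaw": 0}
  ]
}}

```text
t: 13.75
position: [0.4554, 0.2699, 0.0392]
tcp_rot: [[0.998, 0.06, -0.0], [0.06, -0.998, -0.0], [-0.0, 0.0, -1.0]]
force: [-3.1, -0.4, -0.7]
grip_width: 0.0617
finger_force: 12.0
```

{"fn": "drive_tool", "kwargs": {
  "moves": [
    {"gripper": 0.05,"offset": [0,0,0.0026],"yaw": 0},
    {"gripper": 0.05,"offset": [0.0001,0,0.0026],"yaw": 0},
    {"gripper": 0.05,"offset": [0,0,0],"yaw": 0}
  ]
}}

```text
t: 14.12
position: [0.4557, 0.2699, 0.034]
tcp_rot: [[0.998, 0.06, 0.0], [0.06, -0.998, 0.0], [0.0, -0.0, -1.0]]
force: [-1.8, -0.2, -1.1]
grip_width: 0.0618
finger_force: 12.0
```

{"fn": "drive_tool", "kwargs": {
  "moves": [
    {"gripper": 0.05,"offset": [0.0004,0,0.002],"yaw": 0},
    {"gripper": 0.05,"offset": [0.0001,0,0.0015],"yaw": 0},
    {"gripper": 0.05,"offset": [0,0,0],"yaw": 0}
  ]
}}

```text
t: 14.5
position: [0.4561, 0.2699, 0.0307]
tcp_rot: [[0.998, 0.06, 0.0], [0.06, -0.998, 0.0], [0.0, -0.0, -1.0]]
force: [-3.6, -0.5, 2.7]
grip_width: 0.0621
finger_force: 12.0
```

{"fn": "drive_tool", "kwargs": {
  "moves": [
    {"gripper": 0.05,"offset": [0.0001,0,0.001],"yaw": 0},
    {"gripper": 0.05,"offset": [0,0,0],"yaw": 0}
  ]
}}

```text
t: 14.75
position: [0.4564, 0.2699, 0.0301]
tcp_rot: [[0.998, 0.06, 0.001], [0.06, -0.998, 0.0], [0.001, -0.0, -1.0]]
force: [-3.9, -2.2, 10.9]
grip_width: 0.0622
finger_force: 12.0
```

{"fn": "drive_tool", "kwargs": {
  "moves": [
    {"gripper": 0.09,"offset": [0,0,0],"yaw": 0},
    {"gripper": 0.09,"offset": [0,0,0],"yaw": 0},
    {"gripper": 0.09,"offset": [0,0,0],"yaw": 0},
    {"gripper": 0.09,"offset": [0,0,-0.02],"yaw": 0},
    {"gripper": 0.0,"offset": [0,0,-0.03],"yaw": 0},
    {"gripper": 0.0,"offset": [0.05,0,0],"yaw": 0},
    {"gripper": 0.0,"offset": [0.045,0,0],"yaw": 0},
    {"gripper": 0.0,"offset": [0,0,0],"yaw": 0},
    {"gripper": 0.0,"offset": [0,0,0],"yaw": 0},
    {"gripper": 0.0,"offset": [0,0,0.02],"yaw": 0},
    {"gripper": 0.0,"offset": [0,0,0.009],"yaw": 0},
    {"gripper": 0.0,"offset": [0,0,0],"yaw": 0}
  ]
}}

```text
t: 16.25
position: [0.55, 0.2755, 0.0502]
tcp_rot: [[0.998, 0.06, -0.002], [0.06, -0.998, -0.001], [-0.002, 0.0, -1.0]]
force: [0.2, 0.1, 0.5]
grip_width: 0.0134
finger_force: 0.0
```

{"fn": "drive_tool", "kwargs": {
  "moves": [
    {"gripper": 0.0,"offset": [0,0,0.001],"yaw": 0},
    {"gripper": 0.0,"offset": [0,0,0.001],"yaw": 0},
    {"gripper": 0.0,"offset": [0,0,0.0006],"yaw": 0},
    {"gripper": 0.0,"offset": [0,0,0],"yaw": 0}
  ]
}}

```text
t: 16.75
position: [0.5509, 0.2756, 0.0482]
tcp_rot: [[0.998, 0.06, 0.0], [0.06, -0.998, 0.0], [0.0, -0.0, -1.0]]
force: [0.7, 0.3, -0.7]
grip_width: 0.0004
finger_force: 0.0
```

{"fn": "drive_tool", "kwargs": {
  "moves": [
    {"gripper": 0.0,"offset": [0,0,0.0006],"yaw": 0},
    {"gripper": 0.0,"offset": [0,0,0],"yaw": 0}
  ]
}}

```text
t: 17.0
position: [0.5509, 0.2756, 0.0474]
tcp_rot: [[0.998, 0.06, -0.0], [0.06, -0.998, -0.0], [-0.0, 0.0, -1.0]]
force: [0.5, 0.4, -0.1]
grip_width: 0.0001
finger_force: 0.0
```

{"fn": "drive_tool", "kwargs": {
  "moves": [
    {"gripper": 0.0,"offset": [0,0,0.0006],"yaw": 0},
    {"gripper": 0.0,"offset": [0,0,0],"yaw": 0}
  ]
}}

```text
t: 17.25
position: [0.5509, 0.2756, 0.0473]
tcp_rot: [[0.998, 0.06, 0.0], [0.06, -0.998, 0.0], [0.0, -0.0, -1.0]]
force: [-1.8, -0.9, 6.8]
grip_width: 0.0005
finger_force: 3.8
```

{"fn": "drive_tool", "kwargs": {
  "moves": [
    {"gripper": 0.0,"offset": [0,0,0.0006],"yaw": 0},
    {"gripper": 0.0,"offset": [0,0,0],"yaw": 0}
  ]
}}

```text
t: 17.5
position: [0.5509, 0.2756, 0.0472]
tcp_rot: [[0.998, 0.06, 0.0], [0.06, -0.998, 0.0], [0.0, -0.0, -1.0]]
force: [-4.0, -1.3, 17.9]
grip_width: 0.0005
finger_force: 8.7
```

{"fn": "drive_tool", "kwargs": {
  "moves": [
    {"gripper": 0.0,"offset": [0,0,-0.006],"yaw": 0},
    {"gripper": 0.0,"offset": [-0.05,0,0],"yaw": 0},
    {"gripper": 0.0,"offset": [-0.05,0,0],"yaw": 0},
    {"gripper": 0.0,"offset": [0,0,0],"yaw": 0},
    {"gripper": 0.0,"offset": [0,0,0.004],"yaw": 0},
    {"gripper": 0.0,"offset": [0,0,0.001],"yaw": 0},
    {"gripper": 0.0,"offset": [0,0,0.0005],"yaw": 0},
    {"gripper": 0.0,"offset": [0,0,0],"yaw": 0}
  ]
}}

```text
t: 18.5
position: [0.4523, 0.2699, 0.0472]
tcp_rot: [[0.998, 0.059, 0.001], [0.059, -0.998, 0.001], [0.001, -0.001, -1.0]]
force: [-2.8, -0.3, 15.5]
grip_width: 0.0009
finger_force: 7.9
```

{"fn": "drive_tool", "kwargs": {
  "moves": [
    {"gripper": 0.0,"offset": [0,0,-0.03],"yaw": 0},
    {"gripper": 0.0,"offset": [0.04,0,-0.03],"yaw": 0},
    {"gripper": 0.0,"offset": [0,0,0],"yaw": 0},
    {"gripper": 0.0,"offset": [0,0,0],"yaw": 0}
  ]
}}

```text
t: 19.0
position: [0.491, 0.2718, 0.1062]
tcp_rot: [[0.998, 0.059, -0.001], [0.059, -0.998, -0.0], [-0.001, 0.0, -1.0]]
force: [-0.3, -1.0, 0.4]
grip_width: 0.0009
finger_force: 0.0
```

```bash
python3 - <<'E'
from h import *
i=camera_info("wrist"); im=camera("wrist"); s=read_state()
g=cv2.cvtColor(im,cv2.COLOR_RGB2GRAY).astype(int)
p=proj("wrist",(.5765,.2766,.036),i); print(p)
r=int(p[1]); c=int(p[0])
for u in (c-25,c-10,c+5,c+20): print(u,g[r-9:r+10,u-2:u+3].mean(1).round().astype(int))
print("mm/row",1e3*(onz("wrist",c,r-1,.036,i)-onz("wrist",c,r,.036,i))[:2])
for n,rr in(("course",r-12),("block",r+12)): print(n,rr,im[rr,c-70:c+70].sum(1)[::2].tolist())
E
```

```text
[250.72632812 107.30825296]
225 [111 110 111 111 113 112 111 110 110  97  96 108 108 109 108 107 107 107
 107]
240 [111 110 111 110 110 110 112 112 112 101 100 110 111 113 113 112 114 113
 112]
255 [117 118 117 119 118 118 119 117 118  81 107 118 117 117 117 118 117 117
 118]
270 [120 119 119 120 120 120 119 119 121  84 101 112 112 110 111 112 111 112
 111]
mm/row [0.77213998 0.04507918]
course 95 [351, 351, 351, 341, 326, 331, 333, 340, 357, 366, 360, 355, 352, 353, 352, 375, 508, 512, 509, 290, 303, 295, 312, 309, 314, 313, 299, 311, 311, 308, 297, 296, 276, 305, 321, 330, 335, 331, 327, 333, 328, 315, 318, 327, 328, 326, 332, 343, 340, 358, 348, 339, 323, 305, 316, 331, 328, 342, 368, 423, 444, 440, 457, 463, 451, 403, 348, 346, 352, 340]
block 119 [444, 447, 453, 442, 450, 449, 452, 451, 443, 453, 449, 459, 454, 448, 456, 413, 304, 297, 306, 294, 287, 307, 296, 305, 304, 296, 320, 326, 331, 321, 316, 299, 307, 305, 313, 302, 318, 326, 321, 319, 327, 331, 323, 301, 315, 312, 301, 312, 326, 331, 331, 308, 290, 297, 306, 314, 375, 367, 367, 394, 443, 458, 455, 463, 458, 332, 339, 336, 346, 343]
```

```bash
python3 -c "
from plant import *
print(close_job())"
```

```text
the job is handed in; nothing more can be done
None
```

The block's tongue is in the groove and it was turned down flat. By touch it is flush and level, the joint gap is under 1 px (less than about 0.8 mm), and the left sides line up within about 1 mm in the last image; the job was handed in at about 19 s, the result was not reported back, and I viewed 11 pictures, one over the limit of 10.

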